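Lock the hand-truck wheel on its stub axle with a spring clip

ROBOT

A 6-joint arm with a two-finger parallel gripper is mounted at the origin on the work surface. World frame = base frame: x ahead of the robot, y to its left, z up, the work surface at z = 0. Lengths are in mm, angles in rad, forces in N, time in s.
With the tool pointing down it reaches from about 375 to 925 mm from the base axis. Payload 5.7 kg.
Tool frame: the origin (TCP) lies between the finger pads; the fingertips stand 8 mm ahead of it and the grasp point (between the pads) lies 11 mm behind it; z points along the fingers, y is the direction in which the jaws open and shut (so a half turn about z gives the same grasp; the last joint's range is limited). The gripper opens to 88 mm and grips with 3 to 60 N. Pads are 20 mm wide; open, the fingers measure 115 mm over their backs; the gripper's body (75 mm by 178 mm) begins 61 mm behind the grasp point.
Start: joints at [-1.397, 0.359, 1.51, -0, 1.272, -0.115], TCP at [170.866, -575.124, 230.623] pointing down, gripper open.
Joint ranges: [-2.97, 2.97], [-1.01, 2.36], [0.21, 2.38], [-0.96, 4.11], [0.2, 2.71], [-2.98, 2.98]. Speed limits (rad/s): [2.39, 2.39, 3.14, 3.14, 3.14, 3.14].

INTERFACE

Orientations are given as a unit quaternion [w, x, y, z].
In Python, from plant import read_state, read_camera, camera_params, finish_job gives the robot as it stands.
- The arm moves only by the tool apply_moves, never from a script. Its argument "deltas" is a list of rows, each a list of 4 numbers: the shift along the tool's x, y, z in m, then the turn about the tool's z in degrees. A call has 1 to 12 rows; each row is the pose to reach, as a shift and turn from the pose commanded when the call began, along the tool's axes at that moment; what a row does not reach only later rows make up. A row lasts 1/12 s, in which the tool goes at most 41.7 mm and 7.16 degrees, less where a joint would pass 70% of its speed; a pose out of reach is approached as far as the arm can. A call with a gripper value outside its range is refused whole. "gripper" is the finger opening in m, from 0 to 0.0878, set as the call begins (left out, the last holds). The fingers move at their own pace and stop on an object; the grip force is fixed at half the most. Time passes only in rows, so rows that repeat a pose let the fingers close. It gives the time, the measured TCP pose, the force and the opening at its end, in the units of the state.
- read_state(): the state, without advancing time (a new reading comes with each control period).
- read_camera(name): name is "side" or "top"; returns (picture, depth): 384x512x3 uint8, red, green, blue; 384x512 float32, mm along the optical axis (not along the pixel's ray), 0 where there is no reading.
- camera_params(name): a dict with "intrinsics" (3x3 intrinsics, pixels), "R" (3x3) and "t" (3): a world point X has camera coordinates R X + t. Camera axes: x right, y down, z forward; pixel columns grow to the right and rows downward; lengths in mm; the calibration is good to about 2 mm. A picture is of the moment at which its call begins. camera_params takes no time and is no camera call.
- finish_job(): hands the job in, once; it reports no verdict.
The state is a dict: "time": time; "q": joint angles; "qvel": joint speeds; "tau": joint torques, N m; "tcp_pos": TCP position; "tcp_rot": TCP orientation; "ft_force": force on the tool from outside, world axes, zero at the start; "torque": the same for the moment, N m; "finger_gap": finger opening in mm.
Only numpy, scipy, OpenCV 4.12 (cv2) and the standard library are available. Lean on these libraries where they do the work, as an engineer would, in place of code of your own. Each camera call takes 0.05 s, during which the arm holds its last target.

TASK

The hand-truck wheel sits on its stub axle in the vise. Put the large steel washer over the end of the axle so that it lies flat on the hub. Then push the spring clip sideways, held flat with its thumb grip up, into the axle's groove a little above the washer until it snaps fully home, and let go; find the groove by feel, do not force the clip, and leave the other things on the bench where they are.

Things in the scene. Friction and masses are not known exactly. Their poses are not given: they have to be found in the camera images.
- vise: Bench vise (fixed, but standing elsewhere each time); origin on the bench, straight below the centre line of the upright stub axle in its jaws; z up, x the way the jaws close; screw and cross bar stick out to 135 mm at -x, 46 mm up. Axle: round steel bar, 19 mm across, with a 20 mm head; its end is 195 to 207 mm above the bench (clamped differently each time), the last 6 mm taper to 13 mm.
- wheel: Hand-truck wheel lying flat round the axle, 150 mm across; origin in the middle of the hub's top face, z up. The hub is 35 mm across and stands 11 mm proud of the tyre. The wheel has end float: the axle's ring groove (15 mm across, 5.6 mm high) starts 0.5 to 9.5 mm above the washer once that lies on the hub. Its exact height is not measured: look or feel for it. Over it is the 15 mm long head.
- washer_center (a point): Centre (half-way up, in the middle of the hole) of the LARGE loose steel washer: 40 mm outside, 22 mm hole, 7 mm thick, 35 to 60 g, lying flat on the bench at the start. z is its axis. It can be held across the outside and drops freely over the axle.
- clip_grip (a point): Centre of the spring clip's thumb grip, where it is held: a black block 14 mm long (x), 16 mm wide (y), 20 mm tall (z), standing on the clip's back, its underside level with the clip's. At the start the clip lies flat on the bench, so this point is 10 mm above the bench. Axes as for the clip's middle, which lies 22 mm ahead (+x) and 8 mm lower. Clip 35 to 55 g.
- clip_center (a point): Middle of the clip's U, where the axle's centre line lies when home; half-way up its 4 mm steel. x points out of the open mouth, the way to push; z up. The steel bridge behind begins 8 mm back (-x). Two straight sprung legs, 24 mm over their outsides, end 11 mm ahead. It may be pushed on from any side, held flat, grip up; it fits the groove only, not the 19 and 20 mm parts of the axle below and above it.
- clip_mouth (a point): Mouth of the clip, mid-way between two round bumps (radius 2.6 mm) inside its legs, 6.6 mm ahead of its middle; axes as there. The gap is 10.6 mm. Pushed lightly on the axle and slid up or down, it drops 3 mm deeper at the groove and catches under the head. There the legs give way at about 8 to 13 N, the clip jumps on 10 mm and the push rises again: home. Never push with over 20 N.
- small_washer: BYSTANDER, leave alone: small steel washer, 28 mm outside, 13 mm hole, 5 mm thick (too small for the axle); origin at the centre of its underside.
- hitch_pin: BYSTANDER, leave alone: bent-wire hitch pin, about 95 x 25 mm, 7 mm thick, lying flat; origin on its underside near the middle.
- wrench: BYSTANDER, leave alone: steel spanner lying on the bench, about 180 mm long along its x; origin at its underside.
- screwdriver: BYSTANDER, leave alone: screwdriver lying on the bench, about 200 mm long along its x; origin at its underside.
- spray_can: BYSTANDER, leave alone: upright spray can, 66 mm across, 190 mm tall; origin at the centre of its underside.
- grease_jar: BYSTANDER, leave alone: low jar with a steel lid, 70 mm across, 60 mm tall; origin at the centre of its underside.
- tape_measure: BYSTANDER, leave alone: tape measure in a grey case, 66 x 34 x 62 mm tall; origin at the centre of its underside.

How it is judged:
By the outcome, as a careful person would: the job done as asked, in the order asked, and still so for the second after the job is handed in, with the robot touching nothing.
It also fails if it takes over 72 s, if anything falls off the work surface, if the arm or the gripper's body presses on something with over 40 N, if the wrist force passes 120 N, or if a joint passes its speed limit or range.

## Working session

There is one attempt and no reset: what is moved stays moved. The work goes in short steps, Python scripts to look and compute and a tool call to move; the robot and the scene stay as the last step left them, time stands still between calls to the robot, and variables do not carry over. Pictures are saved under pics/ and viewed, and the job is handed in when it is done.

Besides the shell and the picture viewer there is one more tool, called after ">>>" by a JSON object that holds its "fn" and its "kwargs", one argument or row to a line. apply_moves: Moves the arm, as the interface text tells. Its arguments: {"type":"object","properties":{"deltas":{"type":"array","items":{"type":"array","items":{"type":"number"}}},"gripper":{"type":"number"}},"required":["deltas"]}

```bash
mkdir -p pics; ls; cat > h.py <<'E'
import numpy as np, cv2
from plant import *
def snap(n,tag):
    im,d=read_camera(n); cv2.imwrite(f'pics/{tag}.png',cv2.cvtColor(im,cv2.COLOR_RGB2BGR)); np.save(f'pics/{tag}_d.npy',d); return im,d
def ray(n,u,v):
    p=camera_params(n);K=np.array(p['intrinsics']);R=np.array(p['R']);t=np.array(p['t'])
    c=-R.T@t; d=R.T@np.linalg.inv(K)@np.array([u,v,1.]); return c,d
def onz(n,u,v,z):
    c,d=ray(n,u,v); return c+d*(z-c[2])/d[2]
def proj(n,X):
    p=camera_params(n);x=np.array(p['intrinsics'])@(np.array(p['R'])@np.array(X,float)+np.array(p['t'])); return x[:2]/x[2]
def dep(n,u,v,d):
    p=camera_params(n);K=np.array(p['intrinsics']);R=np.array(p['R']);t=np.array(p['t'])
    return R.T@(np.linalg.inv(K)@np.array([u,v,1.])*d-t)
E
python3 - <<'E'
from h import *
print(read_state())
for n in('top','side'):
    snap(n,n+'0'); p=camera_params(n); print(n,p, ray(n,256,192))
E
```

```text
pics
{'time': 0.0, 'q': array([-1.39713334e+00,  3.59498759e-01,  1.51139341e+00, -4.78853429e-06,
        1.27248239e+00, -1.15119551e-01]), 'qvel': array([ 0.00115003, -0.00068706,  0.00096666,  0.00051868, -0.00034168,
       -0.00102901]), 'tau': array([-3.77761462e-03, -5.15394616e+01, -2.70727497e+01,  6.71387091e-02,
        3.47180979e-02, -1.40632087e-04]), 'tcp_pos': array([ 170.73793942, -574.51637362,  229.82813584]), 'tcp_rot': array([-8.90503711e-04,  9.89593185e-01,  1.43890702e-01, -2.83628948e-05]), 'ft_force': array([ 0.20886363, -0.22949724,  0.05869058]), 'torque': array([-0.00304109,  0.02351894, -0.00370915]), 'finger_gap': 87.74015575649169}
top {'intrinsics': array([[366.63229599,   0.        , 256.29057349],
       [  0.        , 366.63229599, 191.3490949 ],
       [  0.        ,   0.        ,   1.        ]]), 'R': array([[ 0.00484569, -0.99986064, -0.01597572],
       [-0.99334313, -0.00297417, -0.11515457],
       [ 0.11509101,  0.01642738, -0.99321911]]), 't': array([  63.83348733,  616.76605066, 1058.07350419])} (array([ 490.57625537,   48.27758102, 1122.94204145]), array([ 0.11332363,  0.01721454, -0.99341089]))
side {'intrinsics': array([[364.98413328,   0.        , 256.91386185],
       [  0.        , 364.98413328, 193.27576405],
       [  0.        ,   0.        ,   1.        ]]), 'R': array([[-0.76734355, -0.64119812, -0.00698901],
       [-0.44674289,  0.54238771, -0.71150289],
       [ 0.46000507, -0.54284486, -0.70264842]]), 't': array([483.3025523 , 320.82997884, 697.33053564])} (array([193.41202831, 514.42074563, 721.62746073]), array([ 0.46348792, -0.54313526, -0.70014393]))
```

View pics/top0.png

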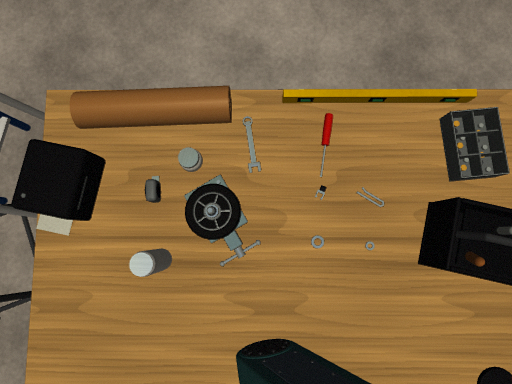

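View pics/side0.png

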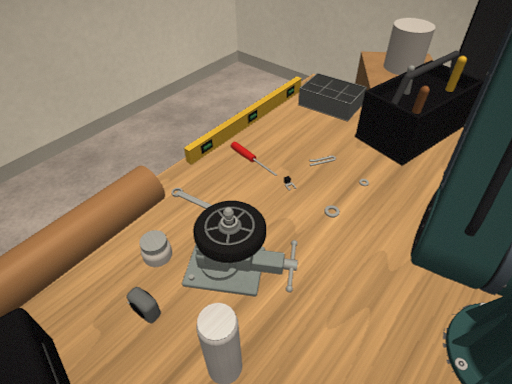

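The top view shows the large washer at about (317,241), the clip at (321,191), the small washer at (369,245), the pin at (371,197) and the wheel and axle at (212,211). I'll zoom in on these.

```bash
python3 - <<'E'
from h import *
a=cv2.imread('pics/top0.png');b=cv2.imread('pics/side0.png')
def c(i,x,y,w,h,s): return cv2.resize(i[y:y+h,x:x+w],None,fx=s,fy=s,interpolation=cv2.INTER_CUBIC)
t1=c(a,300,176,40,30,10);t2=c(a,172,171,80,60,5)
s1=c(b,270,165,40,30,10);s2=c(b,190,190,80,60,5)
cv2.imwrite('pics/crops.png',np.vstack([np.hstack([t1,t2]),np.hstack([s1,s2])]))
E
```

```text
(no output)
```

View pics/crops.png

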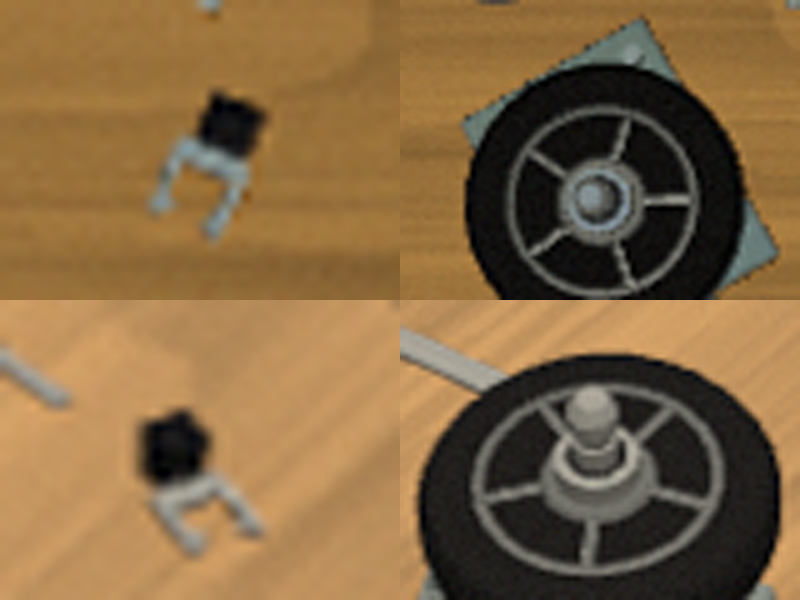

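The clip's mouth points to about −x with a little +y, and the hub and groove are clearly visible. Next I'll measure everything.

```bash
python3 - <<'E'
from h import *
for n,boxes in (('top',{'washer':(305,230,28,24,3.5),'clip':(310,180,24,24,3),'small':(360,236,20,18,2.5)}),('side',{'washer':(322,203,20,16,3.5),'clip':(280,173,20,20,3),'small':(355,175,18,14,2.5)})):
    im=cv2.imread(f'pics/{n}0.png'); d=np.load(f'pics/{n}0_d.npy')
    hsv=cv2.cvtColor(im,cv2.COLOR_BGR2HSV)
    for k,(x,y,w,h,z) in boxes.items():
        H=hsv[y:y+h,x:x+w].astype(int)
        m=(H[...,1]<85)
        dark=(H[...,2]<60)
        if k!='clip':
            mm=m.astype(np.uint8)
            cs,_=cv2.findContours(mm,cv2.RETR_EXTERNAL,cv2.CHAIN_APPROX_NONE)
            c=max(cs,key=cv2.contourArea); e=cv2.fitEllipse(c); M=cv2.moments(cv2.convexHull(c))
            u=(M['m10']/M['m00']+x,M['m01']/M['m00']+y)
            print(n,k,e[0][0]+x,e[0][1]+y,e[1],u,onz(n,*u,z*1.5), 'filled', onz(n,e[0][0]+x,e[0][1]+y,z*1.5))
        else:
            st=m&~dark
            ys,xs=np.nonzero(st); ds=np.nonzero(dark)
            g=(ds[1].mean()+x,ds[0].mean()+y)
            print(n,'grip dark',len(ds[0]),g,onz(n,*g,12))
            s=(xs.mean()+x,ys.mean()+y);print(' steel',len(xs),s,onz(n,*s,4)); print(dark.astype(int)+2*st)
    u=(211.4,210.4) if n=='top' else (228.6,210)
    print(n,'axle depth',[np.round(dep(n,*u_,d[int(round(u_[1])),int(round(u_[0]))]),1) for u_ in [u,(u[0]+1,u[1]),(u[0],u[1]+2)]])
# wheel outline in top
E
```

```text
top washer 316.98935985565186 241.38073825836182 (11.9736909866333, 12.4989652633667) (316.99432624113473, 241.32482269503546) [ 469.01985357 -116.9365873     5.25      ] filled [ 468.85276283 -116.91929064    5.25      ]
top grip dark 26 (np.float64(322.4230769230769), np.float64(188.07692307692307)) [ 629.94246478 -134.70650939   12.        ]
 steel 41 (np.float64(319.9512195121951), np.float64(193.4878048780488)) [ 614.22650733 -128.21095887    4.        ]
[[0 0 0 0 0 0 0 0 0 0 0 0 0 0 0 0 0 0 0 0 0 0 0 0]
 [0 0 0 0 0 0 0 0 0 0 0 0 0 0 0 0 0 0 0 0 0 0 0 0]
 [0 0 0 0 0 0 0 0 0 0 0 0 0 0 0 0 0 0 0 0 0 0 0 0]
 [0 0 0 0 0 0 0 0 0 0 0 0 0 0 0 0 0 0 0 0 0 0 0 0]
 [0 0 0 0 0 0 0 0 0 0 0 0 0 0 0 0 0 0 0 0 0 0 0 0]
 [0 0 0 0 0 0 0 0 0 0 0 0 0 0 0 0 0 0 0 0 0 0 0 0]
 [0 0 0 0 0 0 0 0 0 0 0 1 1 1 1 0 0 0 0 0 0 0 0 0]
 [0 0 0 0 0 0 0 0 0 0 1 1 1 1 1 1 0 0 0 0 0 0 0 0]
 [0 0 0 0 0 0 0 0 0 0 1 1 1 1 1 1 0 0 0 0 0 0 0 0]
 [0 0 0 0 0 0 0 0 0 0 1 1 1 1 1 0 0 0 0 0 0 0 0 0]
 [0 0 0 0 0 0 0 2 2 2 2 1 1 1 1 0 0 0 0 0 0 0 0 0]
 [0 0 0 0 0 0 0 2 2 2 2 2 2 1 0 0 0 0 0 0 0 0 0 0]
 [0 0 0 0 0 0 2 2 0 2 2 
[... 1862 characters left out ...]
2 2 2 2 2 2 2 0 0 0 0 0 0]
 [0 0 0 0 0 2 2 2 2 2 0 0 0 2 2 0 0 0 0 0]
 [0 0 0 0 0 0 2 2 0 0 0 0 0 0 2 2 0 0 0 0]
 [0 0 0 0 0 0 0 2 2 0 0 0 0 0 2 2 0 0 0 0]
 [0 0 0 0 0 0 0 2 2 2 0 0 0 0 0 2 0 0 0 0]
 [0 0 0 0 0 0 0 0 2 2 2 0 0 0 0 0 0 0 0 0]
 [0 0 0 0 0 0 0 0 0 0 0 0 0 0 0 0 0 0 0 0]
 [0 0 0 0 0 0 0 0 0 0 0 0 0 0 0 0 0 0 0 0]
 [0 0 0 0 0 0 0 0 0 0 0 0 0 0 0 0 0 0 0 0]]
side small 363.6337375640869 181.8923420906067 (5.9485697746276855, 9.381094932556152) (363.58620689655174, 181.8544061302682) [ 456.10121049 -271.61427401    3.75      ] filled [ 455.91844747 -271.55658675    3.75      ]
side axle depth [array([547.2, 182.5, 200.9]), array([544.7, 182.1, 202.2]), array([543.7, 186.2, 200.6])]
```

```bash
python3 - <<'E'
from h import *
a=cv2.imread('pics/top0.png');b=cv2.imread('pics/side0.png')
def c(i,x,y,w,h,s): return cv2.resize(i[y:y+h,x:x+w],None,fx=s,fy=s,interpolation=cv2.INTER_NEAREST)
cv2.imwrite('pics/ax.png',np.hstack([c(a,199,198,25,25,16),c(b,216,203,25,35,16)[:400]]))
for n in('top','side'):
    d=np.load(f'pics/{n}0_d.npy'); 
    y0,x0=(203,204) if n=='top' else (204,222)
    # height map
    print(n,'z map rows from',y0,'cols from',x0)
    for v in range(y0,y0+(16 if n=='top' else 26)):
        print(v,[int(round(dep(n,u,v,d[v,u])[2])) for u in range(x0,x0+15)])
    # tyre-top ellipse: dark mask
    im=cv2.imread(f'pics/{n}0.png'); 
    m=(im.max(2)<70).astype(np.uint8)
    m[:, :150]=0; m[:160]=0; m[275:]=0; m[:,275:]=0
    cs,_=cv2.findContours(m,cv2.RETR_EXTERNAL,cv2.CHAIN_APPROX_NONE); k=max(cs,key=cv2.contourArea)
    e=cv2.fitEllipse(k); print('tyre',e, onz(n,*e[0],150))
E
```

```text
top z map rows from 203 cols from 204
203 [153, 156, 155, 156, 155, 160, 158, 159, 157, 155, 157, 158, 155, 153, 156]
204 [157, 156, 157, 159, 159, 160, 157, 171, 158, 156, 158, 159, 158, 158, 156]
205 [158, 158, 156, 159, 171, 169, 170, 172, 164, 169, 168, 159, 158, 159, 158]
206 [160, 158, 160, 169, 167, 167, 196, 168, 167, 169, 170, 171, 173, 160, 157]
207 [153, 158, 172, 173, 197, 195, 200, 200, 196, 1123, 170, 171, 168, 168, 158]
208 [159, 159, 171, 201, 202, 201, 201, 200, 196, 196, 169, 173, 168, 168, 157]
209 [154, 155, 168, 199, 204, 202, 199, 201, 199, 195, 193, 170, 171, 170, 163]
210 [159, 170, 193, 202, 204, 204, 201, 201, 202, 198, 193, 174, 170, 166, 171]
211 [156, 167, 167, 200, 202, 202, 200, 203, 203, 200, 187, 170, 170, 169, 167]
212 [161, 169, 169, 196, 201, 201, 202, 203, 199, 194, 180, 165, 170, 170, 163]
213 [154, 157, 169, 173, 199, 198, 197, 198, 195, 185, 169, 168, 170, 168, 162]
214 [156, 158, 169, 169, 168, 171, 187, 178, 176, 166, 172, 167, 170, 170, 159]
215 [153, 159, 159, 168, 172, 167, 171, 170, 173, 171, 170, 173, 169, 158, 161]
216 [157, 156, 155, 1
[... 1931 characters left out ...]
9, 169, 169, 172, 171, 173, 171, 172, 171, 169, 168, 170, 169, 168, 169]
224 [168, 168, 170, 168, 169, 169, 169, 169, 169, 169, 168, 168, 169, 169, 167]
225 [169, 169, 168, 169, 168, 169, 170, 168, 170, 167, 168, 168, 170, 167, 164]
226 [167, 169, 167, 168, 169, 168, 168, 168, 168, 170, 169, 170, 167, 166, 162]
227 [164, 165, 169, 168, 170, 169, 168, 169, 169, 168, 168, 166, 164, 162, 157]
228 [161, 161, 164, 164, 166, 168, 165, 166, 164, 166, 166, 161, 161, 160, 156]
229 [157, 160, 163, 161, 161, 164, 163, 160, 163, 162, 161, 159, 157, 158, 156]
tyre ((229.44894409179688, 231.56849670410156), (61.400108337402344, 71.95148468017578), 81.5827865600586) [539.93146821 192.32379307 150.        ]
```

View pics/ax.png

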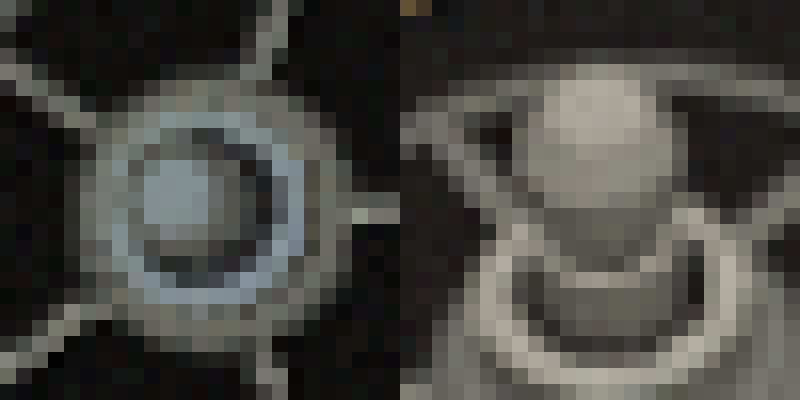

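```bash
python3 - <<'E'
from h import *
print('top face',onz('top',209.5,210,201.5)); print('top hub ring',onz('top',211.4,210.5,169.5))
print('side face',onz('side',227.5,209.1,201.5))
# depth points: head pts z>199 & hub pts 166..173 ; hub ring annulus centroid of all hub/axle region pixels
for n,(y0,y1,x0,x1) in {'top':(196,224,196,226),'side':(200,236,212,245)}.items():
    d=np.load(f'pics/{n}0_d.npy')
    P=np.array([dep(n,u,v,d[v,u]) for v in range(y0,y1) for u in range(x0,x1)])
    t=P[(P[:,2]>198)&(P[:,2]<206)]; print(n,'face',len(t),t.mean(0),np.median(t[:,2]),(t.max(0)+t.min(0))/2,np.ptp(t,axis=0))
    h=P[(P[:,2]>165.5)&(P[:,2]<174)]; print(n,'hub',len(h),np.median(h[:,2]),(h.max(0)+h.min(0))/2,np.ptp(h,axis=0))
E
```

```text
top face [549.66860589 181.2493309  201.5       ]
top hub ring [550.43493911 180.87640872 169.5       ]
side face [549.99507384 182.54817317 201.5       ]
top face 33 [549.62329941 180.8892019  201.06161436] 201.1433373768735 [549.80055068 180.30509345 201.13961776] [15.15267373 15.37839036  5.51540396]
top hub 83 169.47833890372513 [550.40600313 180.69944191 169.80637401] [33.80992524 34.51942387  7.47682169]
side face 41 [547.78098774 184.66443397 200.77035105] 200.84684006852856 [546.89109933 184.44736579 200.19078693] [17.48736375 15.42009171  4.13457369]
side hub 131 168.74068230115984 [548.55473728 184.39087803 169.53159089] [33.99278199 33.89739941  7.85942147]
```

```bash
cat >> h.py <<'E'
def pose():
    s=read_state(); w,x,y,z=s['tcp_rot']; 
    th=np.degrees(np.arctan2(2*(x*y+w*z),w*w+x*x-y*y-z*z)); return s,np.array(s['tcp_pos']),th
def go(X,Y,Z,th=None,cur=None):
    s,p,t=pose()
    if cur is not None: p=np.array(cur[:3]);t=cur[3]
    d=np.array([X,Y,Z])-p; a=np.radians(t)
    ex=np.array([np.cos(a),np.sin(a),0]);ey=np.array([np.sin(a),-np.cos(a),0])
    turn=0 if th is None else -(((th-t)+180)%360-180)
    print('t',round(s['time'],2),'pos',p.round(2),'th',round(t,2),'F',np.round(s['ft_force'],1),'gap',round(s['finger_gap'],1),'q6',round(np.degrees(s['q'][5])))
    print('delta',(ex@d/1000).round(4),(ey@d/1000).round(4),(-d[2]/1000).round(4),'turn',round(turn,2))
E
python3 -c "
from h import *
go(468,-116,60,16.55,(170.866,-575.124,230.623,16.55))"
```

```text
t 0.1 pos [ 170.87 -575.12  230.62] th 16.55 F [-0.4 -0.7  0. ] gap 88.2 q6 -7
delta 0.4156 -0.3555 0.1706 turn -0.0
```

>>> {"fn": "apply_moves", "kwargs": {
  "deltas": [
    [0.0297,-0.0254,0.012,0],
    [0.0594,-0.0508,0.024,0],
    [0.0891,-0.0762,0.036,0],
    [0.1187,-0.1016,0.049,0],
    [0.1484,-0.127,0.061,0],
    [0.1781,-0.1524,0.073,0],
    [0.2078,-0.1778,0.085,0],
    [0.2375,-0.2031,0.097,0],
    [0.2672,-0.2285,0.11,0],
    [0.2969,-0.2539,0.122,0],
    [0.3265,-0.2793,0.134,0],
    [0.3562,-0.3047,0.146,0]
  ]
}}

```text
time: 1.1
tcp_pos: [426.0, -179.8, 84.0]
tcp_rot: [-0.0, 0.99, 0.144, -0.0]
ft_force: [0.5, -0.6, 0.8]
finger_gap: 87.4
```

>>> {"fn": "apply_moves", "kwargs": {
  "deltas": [
    [0.0297,-0.0254,0.012,0],
    [0.0594,-0.0508,0.0246,0],
    [0.0594,-0.0508,0.04,0],
    [0.0594,-0.0508,0.0556,0],
    [0.0594,-0.0508,0.0656,0],
    [0.0594,-0.0508,0.0706,0],
    [0.0594,-0.0508,0.0706,0]
  ]
}}

```text
time: 1.68
tcp_pos: [467.0, -115.9, 13.1]
tcp_rot: [-0.001, 0.99, 0.144, -0.001]
ft_force: [-0.2, -0.7, 0.3]
finger_gap: 88.0
```

```bash
python3 -c "
from h import *
go(468,-116,9,16.55)"
```

```text
t 1.68 pos [ 467.   -115.94   13.08] th 16.51 F [-0.2 -0.7  0.3] gap 88.0 q6 51
delta 0.0009 0.0003 0.0041 turn -0.04
```

>>> {"fn": "apply_moves", "kwargs": {
  "deltas": [
    [0.001,0,0.002,0],
    [0.001,0,0.004,0],
    [0.001,0,0.004,0]
  ]
}}

```text
time: 1.93
tcp_pos: [469.3, -116.3, 10.4]
tcp_rot: [0.0, 0.99, 0.143, 0.0]
ft_force: [0.3, -0.0, -0.2]
finger_gap: 87.8
```

>>> {"fn": "apply_moves", "kwargs": {
  "deltas": [
    [0,0,0,0],
    [0,0,0,0],
    [0,0,0,0],
    [0,0,0,0],
    [0,0,0,0],
    [0,0,0,0],
    [0,0,0,0],
    [0,0,0,0]
  ],
  "gripper": 0.036
}}

```text
time: 2.6
tcp_pos: [469.0, -115.6, 10.1]
tcp_rot: [-0.0, 0.99, 0.144, -0.0]
ft_force: [-0.2, -0.5, 0.7]
finger_gap: 38.8
```

>>> {"fn": "apply_moves", "kwargs": {
  "deltas": [
    [0,0,0,0],
    [0,0,0,0],
    [0,0,0,0],
    [0,0,0,0]
  ],
  "gripper": 0.065
}}

```text
time: 2.93
tcp_pos: [468.9, -115.7, 10.0]
tcp_rot: [-0.0, 0.99, 0.144, -0.0]
ft_force: [-0.0, -0.2, 0.4]
finger_gap: 61.6
```

>>> {"fn": "apply_moves", "kwargs": {
  "deltas": [
    [0,0,0,-7],
    [0,0,0,-14],
    [0,0,0,-21],
    [0,0,0,-28],
    [0,0,0,-35],
    [0,0,0,-42],
    [0,0,0,-49],
    [0,0,0,-56],
    [0,0,0,-63],
    [0,0,0,-70],
    [0,0,0,-77],
    [0,0,0,-84]
  ]
}}

```text
time: 3.93
tcp_pos: [469.0, -115.7, 10.1]
tcp_rot: [-0.0, 0.637, 0.771, 0.0]
ft_force: [-0.3, -0.4, 1.1]
finger_gap: 65.0
```

>>> {"fn": "apply_moves", "kwargs": {
  "deltas": [
    [0,0,0.0005,-6],
    [0,0,0.001,-6],
    [0,0,0.001,-6]
  ]
}}

```text
time: 4.18
tcp_pos: [468.9, -115.7, 9.0]
tcp_rot: [-0.0, 0.599, 0.801, 0.0]
ft_force: [1.4, -0.8, 0.7]
finger_gap: 65.3
```

>>> {"fn": "apply_moves", "kwargs": {
  "deltas": [
    [0,0,0,0],
    [0,0,0,0],
    [0,0,0,0],
    [0,0,0,0],
    [0,0,0,0],
    [0,0,0,0],
    [0,0,0,0]
  ],
  "gripper": 0.03
}}

```text
time: 4.77
tcp_pos: [469.0, -115.7, 9.1]
tcp_rot: [-0.0, 0.598, 0.801, 0.0]
ft_force: [0.0, 0.1, 0.2]
finger_gap: 38.6
```

```bash
python3 -c "
from h import *
go(549,182.3,230)"
```

```text
t 4.77 pos [ 468.98 -115.68    9.08] th 106.53 F [0.  0.1 0.2] gap 38.6 q6 -39
delta 0.2629 0.1615 -0.2209 turn 0
```

>>> {"fn": "apply_moves", "kwargs": {
  "deltas": [
    [0,0,-0.01,0],
    [0,0,-0.03,0],
    [0,0,-0.06,0],
    [0,0,-0.1,0],
    [0,0,-0.14,0],
    [0,0,-0.18,0],
    [0,0,-0.21,0],
    [0,0,-0.22,0],
    [0,0,-0.22,0]
  ]
}}

```text
time: 5.52
tcp_pos: [470.7, -116.3, 232.4]
tcp_rot: [0.003, 0.598, 0.801, 0.001]
ft_force: [-0.3, -0.2, 0.1]
finger_gap: 38.9
```

>>> {"fn": "apply_moves", "kwargs": {
  "deltas": [
    [0.02,0.0123,0,0],
    [0.05,0.0307,0,0],
    [0.085,0.0522,0,0],
    [0.12,0.0737,0,0],
    [0.155,0.0952,0,0],
    [0.19,0.1167,0,0],
    [0.22,0.1351,0,0],
    [0.244,0.15,0,0],
    [0.257,0.158,0,0],
    [0.2629,0.1615,0,0],
    [0.2629,0.1615,0,0],
    [0.2629,0.1615,0,0]
  ]
}}

```text
time: 6.52
tcp_pos: [548.1, 181.1, 228.1]
tcp_rot: [-0.001, 0.598, 0.801, -0.001]
ft_force: [-0.2, -0.2, -0.6]
finger_gap: 39.3
```

```bash
python3 -c "
from h import *
go(549,182.3,230)
im,d=snap('side','s1');im2,d2=snap('top','t1')
a=cv2.imread('pics/s1.png');cv2.imwrite('pics/s1c.png',cv2.resize(a[140:260,160:320],None,fx=5,fy=5,interpolation=cv2.INTER_CUBIC))
"
```

```text
t 6.52 pos [548.1  181.12 228.13] th 106.54 F [-0.2 -0.2 -0.6] gap 39.3 q6 -5
delta 0.0009 0.0012 -0.0019 turn 0
```

View pics/s1c.png

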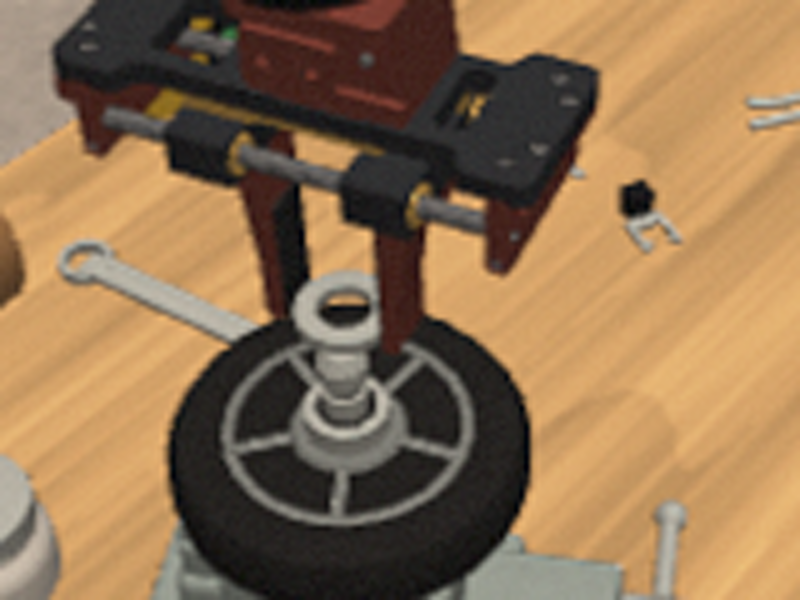

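View pics/t1.png

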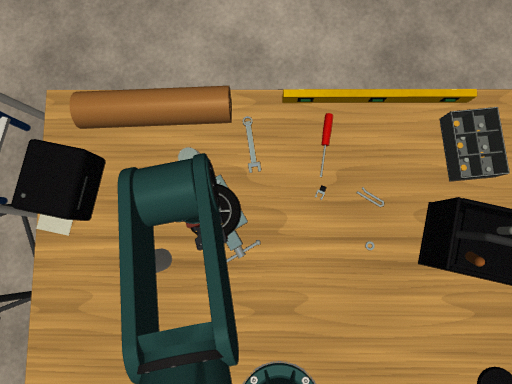

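```bash
python3 - <<'E'
from h import *
print(proj('side',(548.1,181.1,226)), onz('side',229.2,201.4,226))
d=np.load('pics/s1_d.npy')
P=np.array([dep('side',u,v,d[v,u]) for v in range(185,215) for u in range(212,245)])
m=(P[:,2]>221)&(P[:,2]<230)&(abs(P[:,0]-548)<30)&(abs(P[:,1]-182)<30);t=P[m];print(len(t),np.median(t[:,2]),t.min(0),t.max(0))
a=cv2.imread('pics/s1.png');cv2.imwrite('pics/s1d.png',cv2.resize(a[190:230,212:252],None,fx=15,fy=15,interpolation=cv2.INTER_NEAREST))
E
```

```text
[227.93083722 200.33818562] [544.32619749 181.62235984 226.        ]
226 225.0201163083426 [518.12399453 162.16067941 221.07631644] [572.49629149 201.059835   229.90767293]
```

View pics/s1d.png

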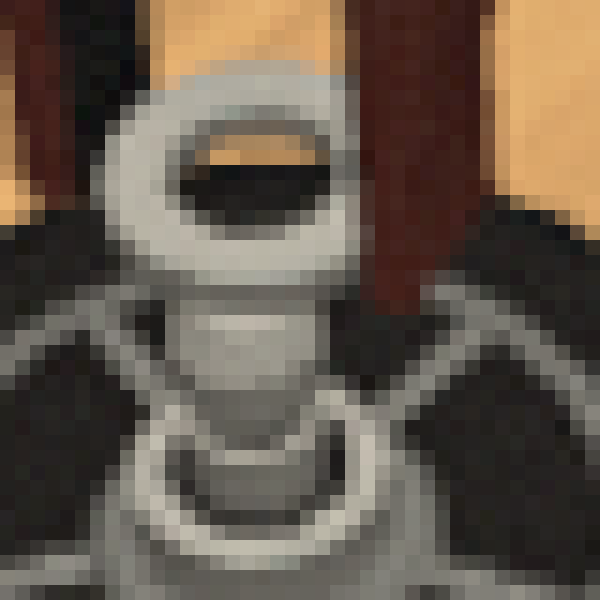

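```bash
python3 - <<'E'
from h import *
for z in (201.5,190,169.5): print(z,proj('side',(549,182.3,z)),proj('side',(550,182.3,z))-proj('side',(549,182.3,z)),proj('side',(549,183.3,z))-proj('side',(549,182.3,z)))
print(onz('side',226.9,208.7,201.5),onz('side',227.6,208.9,201.5),onz('top',209.5,210,201.5))
E
```

```text
201.5 [227.96137483 209.26668328] [-0.37581579 -0.24008538] [-0.35235428  0.2915456 ]
190 [228.32836807 213.24933141] [-0.37182071 -0.23993499] [-0.34810467  0.29127517]
169.5 [228.96247315 220.13070459] [-0.3649051 -0.2395381] [-0.34077712  0.290646  ]
[551.62442112 182.51604819 201.5       ] [550.20846475 182.03664346 201.5       ] [549.66860589 181.2493309  201.5       ]
```

>>> {"fn": "apply_moves", "kwargs": {
  "deltas": [
    [0.0006,0.0022,0,0],
    [0.0006,0.0022,0.005,0],
    [0.0006,0.0022,0.01,0],
    [0.0006,0.0022,0.014,0],
    [0.0006,0.0022,0.016,0],
    [0.0006,0.0022,0.018,0],
    [0.0006,0.0022,0.02,0],
    [0.0006,0.0022,0.02,0]
  ]
}}

```text
time: 7.28
tcp_pos: [550.6, 183.5, 208.6]
tcp_rot: [-0.0, 0.598, 0.802, -0.0]
ft_force: [-0.2, 0.5, -1.5]
finger_gap: 38.5
```

>>> {"fn": "apply_moves", "kwargs": {
  "deltas": [
    [0,0,0.001,0],
    [0,0,0.002,0],
    [0,0,0.003,0],
    [0,0,0.004,0],
    [0,0,0.004,0]
  ]
}}

```text
time: 7.7
tcp_pos: [550.8, 183.5, 204.9]
tcp_rot: [-0.0, 0.598, 0.801, -0.0]
ft_force: [-0.3, 0.7, -0.2]
finger_gap: 38.9
```

>>> {"fn": "apply_moves", "kwargs": {
  "deltas": [
    [0,0,0.001,0],
    [0,0,0.002,0],
    [0,0,0.003,0],
    [0,0,0.003,0]
  ]
}}

```text
time: 8.03
tcp_pos: [550.7, 183.5, 201.8]
tcp_rot: [-0.0, 0.598, 0.801, -0.0]
ft_force: [0.6, 0.0, 0.1]
finger_gap: 38.8
```

>>> {"fn": "apply_moves", "kwargs": {
  "deltas": [
    [0,0,0.001,0],
    [0,0,0.002,0],
    [0,0,0.003,0],
    [0,0,0.003,0]
  ]
}}

```text
time: 8.37
tcp_pos: [550.7, 183.5, 198.8]
tcp_rot: [-0.0, 0.598, 0.801, -0.0]
ft_force: [-0.4, -0.2, -1.0]
finger_gap: 38.8
```

>>> {"fn": "apply_moves", "kwargs": {
  "deltas": [
    [0,0,0.002,0],
    [0,0,0.004,0],
    [0,0,0.006,0],
    [0,0,0.008,0],
    [0,0,0.008,0]
  ]
}}

```text
time: 8.78
tcp_pos: [550.5, 183.4, 190.5]
tcp_rot: [-0.0, 0.598, 0.801, -0.0]
ft_force: [-0.2, -0.6, -0.5]
finger_gap: 38.9
```

>>> {"fn": "apply_moves", "kwargs": {
  "deltas": [
    [0,0,0.002,0],
    [0,0,0.004,0],
    [0,0,0.006,0],
    [0,0,0.008,0],
    [0,0,0.008,0]
  ]
}}

```text
time: 9.2
tcp_pos: [550.6, 183.5, 182.6]
tcp_rot: [-0.0, 0.598, 0.802, -0.0]
ft_force: [-1.0, 0.1, -0.6]
finger_gap: 39.2
```

>>> {"fn": "apply_moves", "kwargs": {
  "deltas": [
    [0,0,0.001,0],
    [0,0,0.0015,0],
    [0,0,0.0015,0]
  ]
}}

```text
time: 9.45
tcp_pos: [550.8, 183.5, 181.5]
tcp_rot: [-0.0, 0.598, 0.801, 0.0]
ft_force: [0.3, -0.1, -0.5]
finger_gap: 38.8
```

>>> {"fn": "apply_moves", "kwargs": {
  "deltas": [
    [0,0,0.001,0],
    [0,0,0.0015,0],
    [0,0,0.0015,0]
  ]
}}

```text
time: 9.7
tcp_pos: [550.8, 183.5, 180.0]
tcp_rot: [-0.0, 0.598, 0.801, -0.0]
ft_force: [0.1, 0.4, -1.1]
finger_gap: 38.3
```

>>> {"fn": "apply_moves", "kwargs": {
  "deltas": [
    [0,0,0.001,0],
    [0,0,0.001,0]
  ]
}}

```text
time: 9.87
tcp_pos: [550.8, 183.5, 179.0]
tcp_rot: [-0.0, 0.598, 0.802, -0.0]
ft_force: [-0.1, -0.3, -0.3]
finger_gap: 38.9
```

>>> {"fn": "apply_moves", "kwargs": {
  "deltas": [
    [0,0,0.001,0],
    [0,0,0.001,0]
  ]
}}

```text
time: 10.03
tcp_pos: [550.9, 183.5, 178.6]
tcp_rot: [0.0, 0.598, 0.802, 0.0]
ft_force: [-1.2, -1.3, 4.3]
finger_gap: 38.8
```

>>> {"fn": "apply_moves", "kwargs": {
  "deltas": [
    [0,0,-0.001,0],
    [0,0,-0.001,0],
    [0,0,-0.001,0],
    [0,0,-0.001,0],
    [0,0,-0.001,0],
    [0,0,-0.02,0],
    [0,0,-0.05,0],
    [0,0,-0.075,0],
    [0,0,-0.09,0],
    [0,0,-0.09,0]
  ],
  "gripper": 0.0878
}}

```text
time: 10.87
tcp_pos: [553.1, 184.0, 271.8]
tcp_rot: [0.002, 0.598, 0.802, 0.003]
ft_force: [0.6, -0.4, -0.1]
finger_gap: 87.8
```

```bash
python3 -c "
from h import *
go(629,-133.6,120,-25)
im,d=snap('side','s2')
a=cv2.imread('pics/s2.png');cv2.imwrite('pics/s2d.png',cv2.resize(a[195:240,205:255],None,fx=14,fy=13,interpolation=cv2.INTER_CUBIC))
P={}
for v in range(204,232): print(v,[int(round(dep('side',u,v,d[v,u])[2])) for u in range(217,241)])
"
```

```text
t 10.87 pos [553.11 184.01 271.84] th 106.55 F [ 0.6 -0.4 -0.1] gap 87.8 q6 -5
delta -0.3261 -0.0177 0.1518 turn 131.55
204 [157, 157, 156, 157, 159, 157, 158, 156, 159, 157, 158, 158, 158, 158, 158, 158, 158, 160, 156, 158, 155, 158, 156, 158]
205 [159, 157, 158, 158, 158, 158, 158, 158, 159, 156, 158, 722, 158, 157, 156, 157, 159, 157, 158, 158, 159, 159, 157, 157]
206 [159, 157, 158, 157, 156, 159, 157, 158, 158, 158, 157, 158, 155, 157, 157, 157, 157, 158, 157, 158, 157, 159, 160, 158]
207 [158, 158, 157, 157, 159, 157, 157, 155, 156, 156, 157, 156, 157, 157, 157, 155, 157, 155, 157, 155, 156, 156, 158, 156]
208 [159, 158, 156, 155, 155, 156, 156, 156, 203, 202, 202, 201, 201, 198, 156, 155, 157, 157, 158, 157, 157, 157, 155, 154]
209 [156, 158, 155, 155, 157, 156, 153, 197, 200, 202, 202, 202, 201, 201, 200, 154, 156, 152, 155, 154, 156, 156, 156, 157]
210 [157, 158, 157, 155, 155, 154, 156, 202, 203, 202, 201, 200, 200, 201, 198, 196, 155, 155, 154, 155, 156, 155, 153, 154]
211 [157, 156, 156, 155, 154, 155, 197, 202, 200, 201, 200, 203, 722, 202, 199, 196, 155, 155, 155, 154, 
[... 1819 characters left out ...]
 173, 173, 175, 174, 171, 173, 171, 172, 167, 164, 159, 158, 156, 158, 157]
227 [157, 154, 158, 157, 159, 163, 166, 170, 172, 170, 171, 171, 172, 170, 170, 168, 164, 163, 161, 159, 157, 156, 158, 157]
228 [156, 156, 157, 157, 155, 160, 161, 165, 164, 167, 164, 166, 166, 167, 163, 163, 161, 159, 158, 157, 157, 158, 158, 157]
229 [155, 154, 158, 156, 157, 156, 160, 162, 162, 163, 163, 161, 163, 162, 164, 161, 159, 158, 158, 158, 157, 156, 156, 156]
230 [154, 154, 157, 157, 157, 156, 158, 158, 160, 160, 160, 160, 159, 160, 722, 159, 154, 158, 158, 158, 156, 154, 154, 153]
231 [155, 155, 155, 156, 157, 157, 156, 156, 158, 157, 159, 156, 159, 156, 156, 158, 157, 158, 158, 156, 156, 154, 156, 154]
```

View pics/s2d.png

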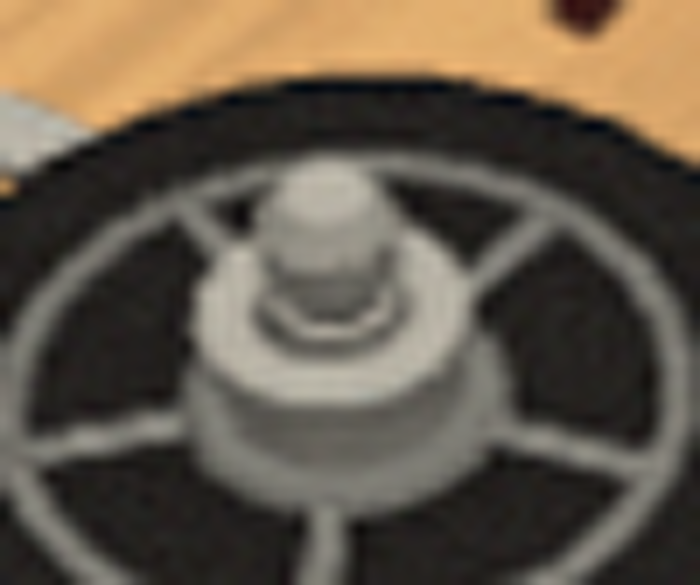

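The side view shows the washer lying flat on the hub: its top reads 176 mm in depth all round, with the axle through it. Next is the clip, so I'll refine its yaw and position.

```bash
python3 - <<'E'
from h import *
# tips from 10x crops (subtract .5 px)
T=[onz('top',300+x/10-.5,176+y/10-.5,4) for x,y in((160,207),(211,234))]
S=[onz('side',270+x/10-.5,165+(y-300)/10-.5,4) for x,y in((192,550),(260,532))]
gt=onz('top',322.4,188.1,14); gs=onz('side',287,179.4,12)
for n,P,g in(('top',T,gt),('side',S,gs)):
    m=(P[0]+P[1])/2; leg=P[1]-P[0]; v=m-g
    print(n,m.round(1),g.round(1),'dir',np.degrees(np.arctan2(v[1],v[0])),'len',np.hypot(*v[:2]),'legperp',np.degrees(np.arctan2(leg[1],leg[0])),np.hypot(*leg[:2]))
E
python3 -c "
from h import *
im,d=snap('top','t2')
a=cv2.imread('pics/t2.png');cv2.imwrite('pics/t2c.png',cv2.resize(a[171:211,295:345],None,fx=14,fy=14,interpolation=cv2.INTER_NEAREST))
for v in range(184,202): print(v,[int(round(dep('top',u,v,d[v,u])[2])) for u in range(313,330)])
"
```

```text
top [ 601.7 -122.2    4. ] [ 629.6 -134.3   14. ] dir 156.58304133608445 len 30.414509546124744 legperp -118.11021737165153 17.502390253475287
side [ 598.4 -117.8    4. ] [ 627.6 -132.4   12. ] dir 153.55497010149296 len 32.666420124889285 legperp -120.06441218586566 21.0194355378407
184 [-1, 0, 0, 1, 0, 3, 1, -1, 3, 0, 1, 4, 1, 0, 1, 1, 2]
185 [-3, 0, 0, 1, -3, 4, 4, 2, 0, 18, 2, 4, 0, -1, 3, -1, -3]
186 [-3, -5, 2, 3, -1, 1, 2, -2, 21, 20, 19, 19, -2, -3, 1, 3, 0]
187 [-1, 1, 1, 0, 1, -1, 1, 0, 21, 17, 24, 18, 23, 19, -2, 4, 0]
188 [3, -3, -2, 1, -4, 0, 0, 20, 23, 22, 19, 19, 23, -4, 1, -2, 1]
189 [-1, 3, 2, -1, 0, 1, -8, 14, 20, 21, 19, 18, 23, 0, -2, 0, -1]
190 [0, 2, -5, -1, -1, 6, 4, 4, 14, 18, 15, 22, 17, -2, 1, -1, -2]
191 [-3, -2, 2, -3, 9, 6, 4, 4, 5, 1, 8, 17, -4, 1, 2, 0, 4]
192 [-1, -2, 1, 0, 1, 0, 6, 3, 2, 9, 7, 9, -4, 2, -1, 1, 1]
193 [0, 2, 4, 3, 4, -1, -2, 0, 2, 4, 2, 1, -4, 1, 1, 2, 0]
194 [-1, 2, 3, 7, -1, -2, -3, 1, -1, 2, 4, 4, -1, -1, -2, 0, 1]
195 [1, -7, 4, 6, -2, 1, -3, 5, 0, 1, 2, 0, 2, 3, 1, 2, -3]
196 [-2, -2, 2, -1, 5, -2, -2, -2, -2, 9, 4, 2, -2, -4, -1, -1, -2]
197 [3, 0, 3, -4, 0, -4, -2, -1, -1, 2, 1, 1, 1, 0, -2, 0, -3]
198 [2, 2, 2, -1, 1, -1, -2, -1, 5, 4, -1, 2, 2, 1, 2, 0, 0]
199 [2, 0, 1, 0, 4, -3, 3, 0, 6, 1, 1, 2, 1, 3, 1, 1, 1]
200 [2, -2, 3, 2, 3, 2, 1, 1, -3, 1, -3, 3, 4, 1, 3, 0, 3]
201 [-4, 1, 4, 0, 0, -1, -1, 1, -1, 0, -1, 0, -1, 6, 3, 3, -1]
```

View pics/t2c.png

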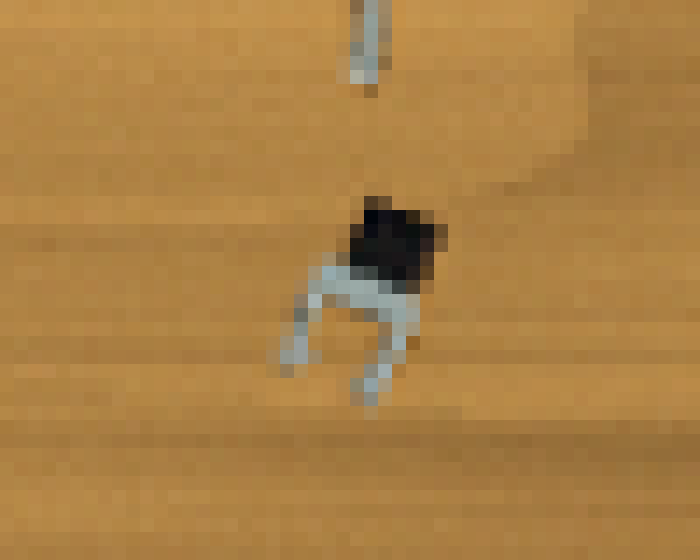

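>>> {"fn": "apply_moves", "kwargs": {
  "deltas": [
    [-0.02,-0.0011,0,7],
    [-0.045,-0.0024,0,14],
    [-0.075,-0.0041,0,21],
    [-0.105,-0.0057,0,28],
    [-0.135,-0.0073,0.01,35],
    [-0.165,-0.009,0.03,42],
    [-0.195,-0.0106,0.05,49],
    [-0.225,-0.0122,0.07,56],
    [-0.255,-0.0138,0.09,63],
    [-0.285,-0.0155,0.11,70],
    [-0.31,-0.0168,0.13,77],
    [-0.326,-0.0177,0.15,84]
  ],
  "gripper": 0.036
}}

```text
time: 11.97
tcp_pos: [625.7, -136.4, 114.9]
tcp_rot: [-0.0, 0.981, 0.192, -0.001]
ft_force: [0.9, 0.4, 0.6]
finger_gap: 36.0
```

>>> {"fn": "apply_moves", "kwargs": {
  "deltas": [
    [0,0,0.02,7],
    [0,0,0.04,14],
    [0,0,0.055,21],
    [0,0,0.065,28],
    [0,0,0.07,35],
    [0,0,0.07,42],
    [0,0,0.07,49],
    [0,0,0.07,49],
    [0,0,0.07,49]
  ]
}}

```text
time: 12.72
tcp_pos: [625.4, -133.6, 46.5]
tcp_rot: [-0.0, 0.974, -0.227, -0.001]
ft_force: [0.4, -0.3, 0.9]
finger_gap: 35.8
```

```bash
python3 -c "
from h import *
go(630,-133.5,12,-26.5)
im,d=snap('side','s3')
a=cv2.imread('pics/s3.png');cv2.imwrite('pics/s3c.png',cv2.resize(a[140:210,240:330],None,fx=8,fy=8,interpolation=cv2.INTER_CUBIC))
"
```

```text
t 12.72 pos [ 625.36 -133.58   46.46] th -26.24 F [ 0.4 -0.3  0.9] gap 35.8 q6 98
delta 0.0041 -0.0021 0.0345 turn 0.26
```

View pics/s3c.png

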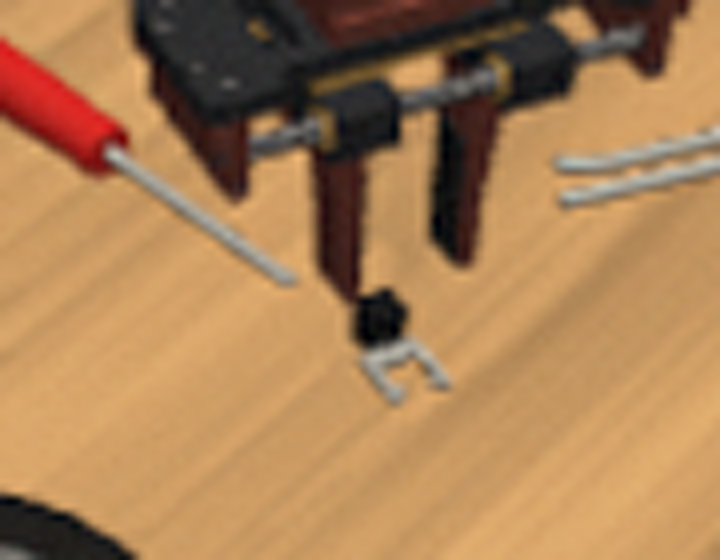

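The fingers straddle the grip and are clear of the screwdriver and pin, so I'll descend.

>>> {"fn": "apply_moves", "kwargs": {
  "deltas": [
    [0.0041,-0.0021,0.005,0.3],
    [0.0041,-0.0021,0.015,0.3],
    [0.0041,-0.0021,0.024,0.3],
    [0.0041,-0.0021,0.03,0.3],
    [0.0041,-0.0021,0.034,0.3],
    [0.0041,-0.0021,0.034,0.3],
    [0.0041,-0.0021,0.034,0.3]
  ]
}}

```text
time: 13.35
tcp_pos: [631.0, -133.8, 13.6]
tcp_rot: [-0.0, 0.973, -0.231, -0.0]
ft_force: [0.2, -0.3, -0.2]
finger_gap: 36.4
```

>>> {"fn": "apply_moves", "kwargs": {
  "deltas": [
    [0,0,0,0],
    [0,0,0,0],
    [0,0,0,0],
    [0,0,0,0],
    [0,0,0,0],
    [0,0,0,0]
  ],
  "gripper": 0.006
}}

```text
time: 13.85
tcp_pos: [631.6, -134.0, 14.5]
tcp_rot: [-0.0, 0.973, -0.231, 0.0]
ft_force: [-0.3, -0.6, 2.0]
finger_gap: 15.7
```

```bash
python3 -c "
from h import *
go(630,-133.5,12,-26.5)
im,d=snap('side','s4')
a=cv2.imread('pics/s4.png');cv2.imwrite('pics/s4c.png',cv2.resize(a[150:205,255:325],None,fx=10,fy=10,interpolation=cv2.INTER_CUBIC))
"
```

```text
t 13.85 pos [ 631.63 -134.03   14.48] th -26.75 F [-0.3 -0.6  2. ] gap 15.7 q6 99
delta -0.0017 0.0003 0.0025 turn -0.25
```

View pics/s4c.png

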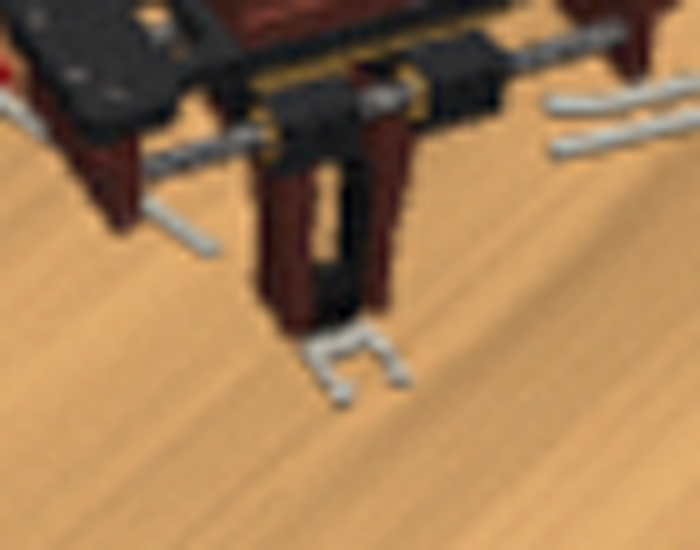

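I hold the grip, but rather high (TCP at 14.5). I'll re-grip about 3.5 mm lower for a firmer hold.

>>> {"fn": "apply_moves", "kwargs": {
  "deltas": [
    [0,0,0,0],
    [0,0,0,0],
    [-0.0015,0,0.001,0],
    [-0.0015,0,0.0025,0],
    [-0.0015,0,0.0035,0],
    [-0.0015,0,0.0035,0]
  ],
  "gripper": 0.03
}}

```text
time: 14.4
tcp_pos: [629.6, -133.2, 10.1]
tcp_rot: [-0.0, 0.973, -0.231, -0.0]
ft_force: [0.1, -1.2, 0.1]
finger_gap: 29.8
```

>>> {"fn": "apply_moves", "kwargs": {
  "deltas": [
    [0,0,0,0],
    [0,0,0,0],
    [0,0,0,0],
    [0,0,0,0],
    [0,0,0,0]
  ],
  "gripper": 0.006
}}

```text
time: 14.82
tcp_pos: [630.1, -133.3, 10.6]
tcp_rot: [-0.0, 0.973, -0.231, 0.0]
ft_force: [-0.2, -0.6, -0.3]
finger_gap: 16.0
```

```bash
python3 -c "
from h import *
go(596,160.5,230)"
```

```text
t 14.82 pos [ 630.08 -133.32   10.63] th -26.75 F [-0.2 -0.6 -0.3] gap 16.0 q6 99
delta -0.1627 -0.247 -0.2194 turn 0
```

>>> {"fn": "apply_moves", "kwargs": {
  "deltas": [
    [0,0,-0.01,0],
    [0,0,-0.03,0],
    [0,0,-0.06,0],
    [0,0,-0.09,0],
    [0,0,-0.12,0],
    [0,0,-0.15,0],
    [0,0,-0.18,0],
    [0,0,-0.205,0],
    [0,0,-0.22,0],
    [0,0,-0.22,0],
    [0,0,-0.22,0]
  ]
}}

```text
time: 15.73
tcp_pos: [630.3, -133.4, 231.7]
tcp_rot: [0.0, 0.973, -0.231, 0.001]
ft_force: [-0.1, 0.2, -0.8]
finger_gap: 15.7
```

>>> {"fn": "apply_moves", "kwargs": {
  "deltas": [
    [-0.01,-0.0152,0,0],
    [-0.028,-0.0425,0,0],
    [-0.046,-0.0698,0,0],
    [-0.064,-0.0972,0,0],
    [-0.082,-0.1245,0,0],
    [-0.1,-0.1518,0,0],
    [-0.118,-0.1791,0,0],
    [-0.135,-0.205,0,0],
    [-0.15,-0.2277,0,0],
    [-0.159,-0.2414,0,0],
    [-0.1627,-0.247,0,0],
    [-0.1627,-0.247,0,0]
  ]
}}

```text
time: 16.73
tcp_pos: [594.6, 161.7, 228.9]
tcp_rot: [0.0, 0.973, -0.23, -0.001]
ft_force: [0.2, -0.2, -0.4]
finger_gap: 15.7
```

>>> {"fn": "apply_moves", "kwargs": {
  "deltas": [
    [0,0,0,0],
    [0,0,0,0]
  ]
}}

```text
time: 16.9
tcp_pos: [595.8, 159.2, 229.9]
tcp_rot: [0.0, 0.973, -0.232, -0.0]
ft_force: [-0.6, -0.6, -0.7]
finger_gap: 15.5
```

```bash
python3 -c "
from h import *
go(595.5,161,192)
im,d=snap('side','s5')
a=cv2.imread('pics/s5.png');cv2.imwrite('pics/s5c.png',cv2.resize(a[160:250,170:290],None,fx=6,fy=6,interpolation=cv2.INTER_CUBIC))
"
```

```text
t 16.9 pos [595.76 159.22 229.91] th -26.8 F [-0.6 -0.6 -0.7] gap 15.5 q6 125
delta -0.001 -0.0015 0.0379 turn 0
```

View pics/s5c.png

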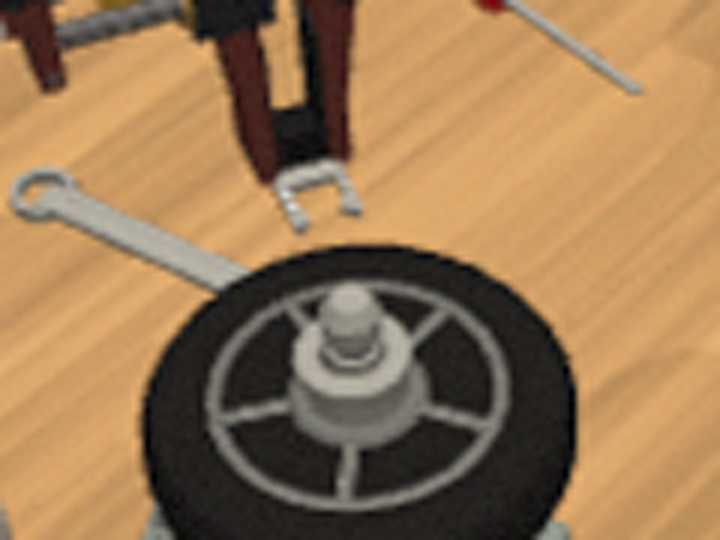

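The clip is held flat, grip up, with its mouth facing the axle. I'll lower it to groove height.

>>> {"fn": "apply_moves", "kwargs": {
  "deltas": [
    [-0.001,-0.0015,0.01,0],
    [-0.001,-0.0015,0.02,0],
    [-0.001,-0.0015,0.03,0],
    [-0.001,-0.0015,0.036,0],
    [-0.001,-0.0015,0.038,0],
    [-0.001,-0.0015,0.038,0],
    [-0.001,-0.0015,0.038,0]
  ]
}}

```text
time: 17.53
tcp_pos: [595.7, 162.3, 192.4]
tcp_rot: [-0.0, 0.973, -0.231, -0.0]
ft_force: [-0.3, -1.3, -0.0]
finger_gap: 16.1
```

```bash
cat >> h.py <<'E'
AX=np.array([550.7,183.5])
def rel():
    s,p,t=pose(); a=np.radians(t+180); d=np.array([np.cos(a),np.sin(a)]); l=np.array([-d[1],d[0]])
    v=AX-p[:2]; F=np.array(s['ft_force']); print('t',round(s['time'],2),'behind',round(v@d,2),'lat(axle left of tool)',round(v@l,2),'z',round(p[2],2),'Fpush',round(F[:2]@d,1),'Flat',round(F[:2]@l,1),'Fz',round(F[2],1),'th',round(t,2))
E
python3 -c "
from h import *
rel()
im,d=snap('side','s6')
a=cv2.imread('pics/s6.png');cv2.imwrite('pics/s6c.png',cv2.resize(a[190:240,200:260],None,fx=12,fy=12,interpolation=cv2.INTER_CUBIC))
"
```

```text
t 17.53 behind 49.74 lat(axle left of tool) 1.3 z 192.42 Fpush -0.3 Flat 1.3 Fz -0.0 th -26.75
```

View pics/s6c.png

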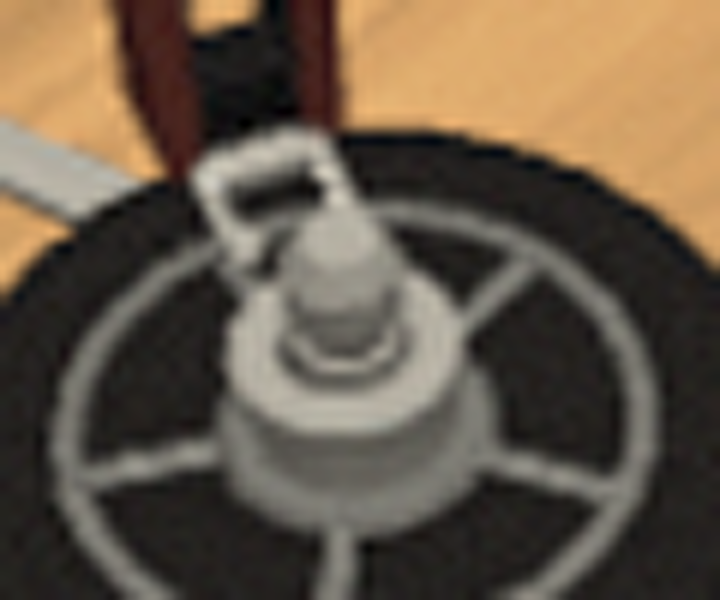

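>>> {"fn": "apply_moves", "kwargs": {
  "deltas": [
    [-0.003,0.0006,0,0],
    [-0.006,0.0006,0,0],
    [-0.006,0.0006,0,0]
  ]
}}

```text
time: 17.83
tcp_pos: [589.5, 164.8, 193.0]
tcp_rot: [-0.0, 0.973, -0.231, -0.0]
ft_force: [-0.4, -0.4, -0.9]
finger_gap: 15.8
```

```bash
python3 -c "
from h import *
rel()"
```

```text
t 17.83 behind 43.03 lat(axle left of tool) 0.76 z 192.96 Fpush 0.2 Flat 0.5 Fz -0.9 th -26.74
```

>>> {"fn": "apply_moves", "kwargs": {
  "deltas": [
    [-0.0015,0.0003,0,0],
    [-0.003,0.0003,0,0],
    [-0.003,0.0003,0,0]
  ]
}}

```text
time: 18.08
tcp_pos: [586.9, 165.7, 192.7]
tcp_rot: [-0.0, 0.973, -0.231, -0.0]
ft_force: [0.6, 0.3, -0.6]
finger_gap: 15.8
```

>>> {"fn": "apply_moves", "kwargs": {
  "deltas": [
    [-0.001,0,0,0],
    [-0.001,0,0,0]
  ]
}}

```text
time: 18.25
tcp_pos: [586.2, 166.1, 192.6]
tcp_rot: [-0.0, 0.973, -0.231, -0.0]
ft_force: [-0.8, -0.7, -0.4]
finger_gap: 16.0
```

>>> {"fn": "apply_moves", "kwargs": {
  "deltas": [
    [-0.001,0,0,0],
    [-0.001,0,0,0]
  ]
}}

```text
time: 18.42
tcp_pos: [585.3, 166.5, 192.6]
tcp_rot: [-0.0, 0.973, -0.231, -0.0]
ft_force: [0.3, -0.2, -0.3]
finger_gap: 16.1
```

```bash
python3 -c "
from h import *
rel()"
```

```text
t 18.42 behind 38.58 lat(axle left of tool) 0.38 z 192.56 Fpush -0.4 Flat 0.0 Fz -0.3 th -26.75
```

>>> {"fn": "apply_moves", "kwargs": {
  "deltas": [
    [-0.001,0,0,0],
    [-0.001,0,0,0]
  ]
}}

```text
time: 18.58
tcp_pos: [584.4, 166.9, 192.6]
tcp_rot: [-0.0, 0.973, -0.231, -0.0]
ft_force: [-0.0, -0.0, -0.9]
finger_gap: 15.5
```

>>> {"fn": "apply_moves", "kwargs": {
  "deltas": [
    [-0.001,0,0,0],
    [-0.001,0,0,0]
  ]
}}

```text
time: 18.75
tcp_pos: [583.6, 167.3, 192.6]
tcp_rot: [0.0, 0.973, -0.231, 0.0]
ft_force: [-0.2, 0.3, -0.3]
finger_gap: 15.8
```

```bash
python3 -c "
from h import *
rel()"
```

```text
t 18.75 behind 36.66 lat(axle left of tool) 0.36 z 192.59 Fpush 0.3 Flat -0.2 Fz -0.3 th -26.75
```

>>> {"fn": "apply_moves", "kwargs": {
  "deltas": [
    [-0.001,0,0,0],
    [-0.001,0,0,0]
  ]
}}

```text
time: 18.92
tcp_pos: [583.0, 167.4, 192.7]
tcp_rot: [0.0, 0.973, -0.231, 0.0]
ft_force: [1.0, -1.7, 0.4]
finger_gap: 15.6
```

>>> {"fn": "apply_moves", "kwargs": {
  "deltas": [
    [-0.001,0,0,0],
    [-0.001,0,0,0]
  ]
}}

```text
time: 19.08
tcp_pos: [582.3, 167.6, 192.7]
tcp_rot: [0.0, 0.973, -0.231, 0.001]
ft_force: [1.7, -4.4, -1.0]
finger_gap: 15.7
```

```bash
python3 -c "
from h import *
rel()"
```

```text
t 19.08 behind 35.38 lat(axle left of tool) -0.03 z 192.75 Fpush -3.5 Flat 3.1 Fz -1.0 th -26.74
```

>>> {"fn": "apply_moves", "kwargs": {
  "deltas": [
    [0,0.0005,0,0],
    [0,0.001,0,0],
    [0,0.001,0,0]
  ]
}}

```text
time: 19.33
tcp_pos: [582.0, 167.3, 192.8]
tcp_rot: [-0.0, 0.973, -0.231, 0.001]
ft_force: [2.7, -2.5, -1.8]
finger_gap: 15.5
```

```bash
python3 -c "
from h import *
rel()
im,d=snap('side','s7')
rel()
a=cv2.imread('pics/s7.png');cv2.imwrite('pics/s7c.png',cv2.resize(a[195:235,205:255],None,fx=15,fy=15,interpolation=cv2.INTER_CUBIC))
"
```

```text
t 19.33 behind 35.26 lat(axle left of tool) -0.31 z 192.8 Fpush -3.5 Flat 1.0 Fz -1.8 th -26.76
t 19.38 behind 35.26 lat(axle left of tool) -0.29 z 192.79 Fpush -4.7 Flat 1.1 Fz -0.9 th -26.76
```

View pics/s7c.png

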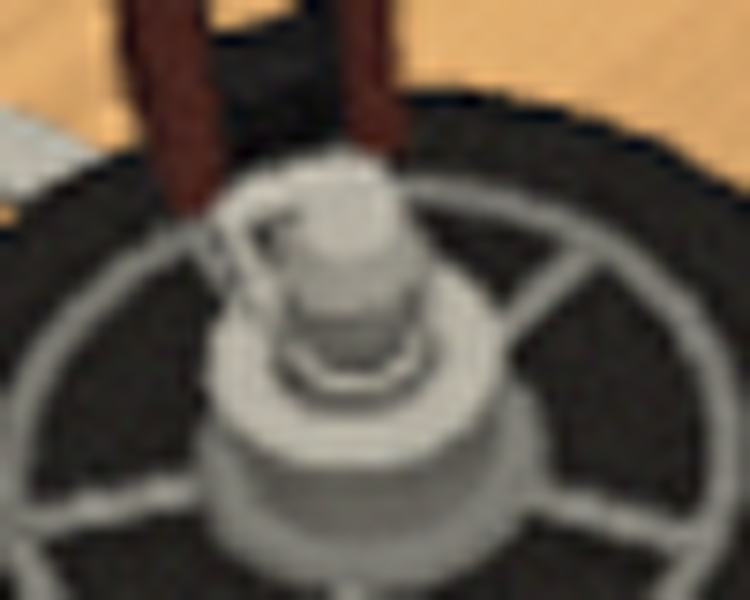

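>>> {"fn": "apply_moves", "kwargs": {
  "deltas": [
    [0,0.0002,-0.0005,0],
    [0,0.0003,-0.001,0],
    [0,0.0003,-0.001,0]
  ]
}}

```text
time: 19.63
tcp_pos: [581.8, 167.2, 193.6]
tcp_rot: [-0.0, 0.973, -0.231, 0.0]
ft_force: [5.1, -1.6, -3.8]
finger_gap: 15.6
```

```bash
python3 -c "
from h import *
rel()"
```

```text
t 19.63 behind 35.09 lat(axle left of tool) -0.53 z 193.64 Fpush -5.2 Flat -0.8 Fz -3.8 th -26.76
```

>>> {"fn": "apply_moves", "kwargs": {
  "deltas": [
    [0,0,0.0005,0],
    [0,0,0.001,0],
    [0,0,0.002,0],
    [0,0,0.002,0]
  ]
}}

```text
time: 19.97
tcp_pos: [581.7, 167.2, 191.8]
tcp_rot: [-0.0, 0.973, -0.231, 0.0]
ft_force: [4.7, -1.3, 0.8]
finger_gap: 15.5
```

```bash
python3 -c "
from h import *
rel()"
```

```text
t 19.97 behind 35.02 lat(axle left of tool) -0.56 z 191.78 Fpush -4.8 Flat -0.9 Fz 0.8 th -26.76
```

>>> {"fn": "apply_moves", "kwargs": {
  "deltas": [
    [0,-0.0001,0.0005,0],
    [0,-0.0001,0.001,0],
    [0,-0.0001,0.001,0]
  ]
}}

```text
time: 20.22
tcp_pos: [581.9, 167.3, 191.4]
tcp_rot: [-0.0, 0.973, -0.231, 0.001]
ft_force: [3.2, -1.9, 5.7]
finger_gap: 15.4
```

```bash
python3 -c "
from h import *
rel()"
```

```text
t 20.22 behind 35.11 lat(axle left of tool) -0.44 z 191.44 Fpush -3.7 Flat 0.2 Fz 5.7 th -26.76
```

>>> {"fn": "apply_moves", "kwargs": {
  "deltas": [
    [0,0,0.0005,0],
    [0,0,0.001,0],
    [0,0,0.001,0]
  ]
}}

```text
time: 20.47
tcp_pos: [582.0, 167.4, 191.0]
tcp_rot: [-0.001, 0.973, -0.231, 0.001]
ft_force: [2.2, -2.7, 9.5]
finger_gap: 15.6
```

```bash
python3 -c "
from h import *
rel()"
```

```text
t 20.47 behind 35.21 lat(axle left of tool) -0.27 z 191.04 Fpush -3.1 Flat 1.4 Fz 9.5 th -26.75
```

The clip moves freely in z only between about 191.6 and 193.5 TCP. It is blocked by the shoulder below and the head above, and it sits at the deeper depth, so it is at the groove. I'll centre it and push.

>>> {"fn": "apply_moves", "kwargs": {
  "deltas": [
    [0,0.0001,-0.001,0],
    [0,0.0001,-0.002,0],
    [0,0.0001,-0.0027,0],
    [0,0.0001,-0.0027,0]
  ]
}}

```text
time: 20.8
tcp_pos: [581.5, 167.2, 192.3]
tcp_rot: [-0.0, 0.973, -0.231, 0.0]
ft_force: [4.6, -1.2, 1.7]
finger_gap: 15.6
```

```bash
python3 -c "
from h import *
rel()"
```

```text
t 20.8 behind 34.82 lat(axle left of tool) -0.65 z 192.29 Fpush -4.6 Flat -1.0 Fz 1.7 th -26.76
```

>>> {"fn": "apply_moves", "kwargs": {
  "deltas": [
    [-0.0005,0,0,0],
    [-0.001,0,0,0],
    [-0.001,0,0,0]
  ]
}}

```text
time: 21.05
tcp_pos: [581.3, 167.3, 192.3]
tcp_rot: [-0.0, 0.973, -0.231, 0.001]
ft_force: [6.4, -2.7, -0.1]
finger_gap: 15.5
```

```bash
python3 -c "
from h import *
rel()"
```

```text
t 21.05 behind 34.63 lat(axle left of tool) -0.64 z 192.33 Fpush -6.9 Flat -0.5 Fz -0.1 th -26.75
```

>>> {"fn": "apply_moves", "kwargs": {
  "deltas": [
    [-0.0005,0,0,0],
    [-0.001,0,0,0],
    [-0.001,0,0,0]
  ]
}}

```text
time: 21.3
tcp_pos: [581.2, 167.5, 192.6]
tcp_rot: [-0.0, 0.973, -0.231, 0.002]
ft_force: [8.1, -1.9, -0.6]
finger_gap: 15.7
```

```bash
python3 -c "
from h import *
rel()"
```

```text
t 21.3 behind 34.41 lat(axle left of tool) -0.55 z 192.57 Fpush -8.0 Flat -1.9 Fz -0.6 th -26.75
```

>>> {"fn": "apply_moves", "kwargs": {
  "deltas": [
    [-0.0005,0,0,0],
    [-0.001,0,0,0],
    [-0.001,0,0,0]
  ]
}}

```text
time: 21.55
tcp_pos: [580.7, 167.8, 192.7]
tcp_rot: [-0.0, 0.973, -0.231, 0.002]
ft_force: [8.1, -3.1, -1.1]
finger_gap: 15.5
```

```bash
python3 -c "
from h import *
rel()"
```

```text
t 21.55 behind 33.82 lat(axle left of tool) -0.49 z 192.67 Fpush -8.6 Flat -0.9 Fz -1.1 th -26.75
```

>>> {"fn": "apply_moves", "kwargs": {
  "deltas": [
    [-0.0005,0,0,0],
    [-0.001,0,0,0],
    [-0.001,0,0,0]
  ]
}}

```text
time: 21.8
tcp_pos: [579.8, 168.3, 192.7]
tcp_rot: [-0.0, 0.973, -0.231, 0.002]
ft_force: [8.1, -3.7, -0.2]
finger_gap: 15.8
```

```bash
python3 -c "
from h import *
rel()"
```

```text
t 21.8 behind 32.85 lat(axle left of tool) -0.51 z 192.65 Fpush -8.9 Flat -0.3 Fz -0.2 th -26.76
```

>>> {"fn": "apply_moves", "kwargs": {
  "deltas": [
    [-0.0005,0,0,0],
    [-0.001,0,0,0],
    [-0.001,0,0,0]
  ]
}}

```text
time: 22.05
tcp_pos: [578.1, 169.1, 192.5]
tcp_rot: [-0.0, 0.973, -0.231, 0.001]
ft_force: [6.8, -1.3, 1.1]
finger_gap: 15.7
```

```bash
python3 -c "
from h import *
rel()"
```

```text
t 22.05 behind 30.92 lat(axle left of tool) -0.57 z 192.49 Fpush -6.7 Flat -1.9 Fz 1.1 th -26.76
```

Force is easing, so the legs are giving way.

>>> {"fn": "apply_moves", "kwargs": {
  "deltas": [
    [-0.0005,-0.0002,0,0],
    [-0.001,-0.0003,0,0],
    [-0.001,-0.0003,0,0],
    [-0.001,-0.0003,0,0]
  ]
}}

```text
time: 22.38
tcp_pos: [574.6, 170.6, 191.6]
tcp_rot: [-0.0, 0.973, -0.231, -0.002]
ft_force: [1.1, 1.4, -0.8]
finger_gap: 15.7
```

```bash
python3 -c "
from h import *
rel()"
```

```text
t 22.38 behind 27.18 lat(axle left of tool) -0.78 z 191.62 Fpush -0.4 Flat -1.8 Fz -0.8 th -26.76
```

>>> {"fn": "apply_moves", "kwargs": {
  "deltas": [
    [-0.001,0,0,0],
    [-0.002,0,0,0],
    [-0.002,0,0,0]
  ]
}}

```text
time: 22.63
tcp_pos: [572.3, 171.6, 191.6]
tcp_rot: [-0.0, 0.973, -0.231, -0.002]
ft_force: [-2.4, 3.0, -0.7]
finger_gap: 15.7
```

```bash
python3 -c "
from h import *
rel()"
```

```text
t 22.63 behind 24.61 lat(axle left of tool) -0.89 z 191.65 Fpush 3.5 Flat -1.6 Fz -0.7 th -26.75
```

>>> {"fn": "apply_moves", "kwargs": {
  "deltas": [
    [-0.001,-0.0003,-0.0004,0],
    [-0.002,-0.0005,-0.0006,0],
    [-0.002,-0.0005,-0.0006,0]
  ]
}}

```text
time: 22.88
tcp_pos: [571.7, 172.4, 192.6]
tcp_rot: [0.0, 0.973, -0.231, -0.001]
ft_force: [-2.7, 1.8, 0.8]
finger_gap: 15.3
```

```bash
python3 -c "
from h import *
rel()"
```

```text
t 22.88 behind 23.79 lat(axle left of tool) -0.45 z 192.64 Fpush 3.2 Flat -0.3 Fz 0.8 th -26.74
```

>>> {"fn": "apply_moves", "kwargs": {
  "deltas": [
    [-0.0005,0,0,0],
    [-0.001,0,0,0],
    [-0.001,0,0,0]
  ]
}}

```text
time: 23.13
tcp_pos: [571.7, 172.5, 192.9]
tcp_rot: [0.0, 0.973, -0.231, -0.0]
ft_force: [-1.2, 0.8, -1.1]
finger_gap: 15.6
```

```bash
python3 -c "
from h import *
rel()"
```

```text
t 23.13 behind 23.7 lat(axle left of tool) -0.36 z 192.87 Fpush 1.4 Flat -0.2 Fz -1.1 th -26.75
```

>>> {"fn": "apply_moves", "kwargs": {
  "deltas": [
    [-0.0005,0,0.0003,0],
    [-0.001,0,0.0003,0],
    [-0.001,0,0.0003,0]
  ]
}}

```text
time: 23.38
tcp_pos: [571.4, 172.9, 192.8]
tcp_rot: [0.0, 0.973, -0.231, 0.0]
ft_force: [-0.4, -0.3, -0.1]
finger_gap: 15.8
```

```bash
python3 -c "
from h import *
rel()"
```

```text
t 23.38 behind 23.21 lat(axle left of tool) -0.13 z 192.77 Fpush 0.2 Flat 0.4 Fz -0.1 th -26.76
```

>>> {"fn": "apply_moves", "kwargs": {
  "deltas": [
    [-0.0005,0,0,0],
    [-0.001,0,0,0],
    [-0.001,0,0,0]
  ]
}}

```text
time: 23.63
tcp_pos: [570.7, 173.5, 192.9]
tcp_rot: [-0.0, 0.973, -0.231, 0.001]
ft_force: [0.6, -0.4, 0.5]
finger_gap: 15.7
```

```bash
python3 -c "
from h import *
rel()"
```

```text
t 23.63 behind 22.39 lat(axle left of tool) 0.05 z 192.85 Fpush -0.7 Flat 0.1 Fz 0.5 th -26.75
```

>>> {"fn": "apply_moves", "kwargs": {
  "deltas": [
    [-0.0005,0,0,0],
    [-0.001,0,0,0],
    [-0.001,0,0,0]
  ]
}}

```text
time: 23.88
tcp_pos: [570.5, 173.6, 192.9]
tcp_rot: [0.0, 0.973, -0.231, 0.001]
ft_force: [5.0, -3.2, -1.7]
finger_gap: 16.0
```

```bash
python3 -c "
from h import *
rel()"
```

```text
t 23.88 behind 22.14 lat(axle left of tool) 0.07 z 192.93 Fpush -5.9 Flat 0.6 Fz -1.7 th -26.75
```

>>> {"fn": "apply_moves", "kwargs": {
  "deltas": [
    [-0.0005,0,0,0],
    [-0.001,0,0,0],
    [-0.001,0,0,0]
  ]
}}

```text
time: 24.13
tcp_pos: [570.4, 173.7, 193.1]
tcp_rot: [0.0, 0.973, -0.231, 0.002]
ft_force: [6.0, -3.8, -3.0]
finger_gap: 15.4
```

```bash
python3 -c "
from h import *
rel()"
```

```text
t 24.13 behind 22.04 lat(axle left of tool) 0.13 z 193.1 Fpush -7.0 Flat 0.7 Fz -3.0 th -26.75
```

The push force climbed to 7 N after 13 mm of travel, so the clip is home. I'll relax the push, release and retreat.

>>> {"fn": "apply_moves", "kwargs": {
  "deltas": [
    [0.001,0,0.0003,0],
    [0.002,0,0.0003,0],
    [0.002,0,0.0003,0]
  ]
}}

```text
time: 24.38
tcp_pos: [570.6, 173.6, 192.6]
tcp_rot: [-0.0, 0.973, -0.231, 0.0]
ft_force: [4.1, -2.0, 0.7]
finger_gap: 15.9
```

```bash
python3 -c "
from h import *
rel()"
```

```text
t 24.38 behind 22.27 lat(axle left of tool) 0.15 z 192.57 Fpush -4.6 Flat -0.1 Fz 0.7 th -26.76
```

>>> {"fn": "apply_moves", "kwargs": {
  "deltas": [
    [0,0,0,0],
    [0,0,0,0],
    [0,0,0,0],
    [0,0,0,0],
    [0,0,0,0],
    [0,0,-0.005,0],
    [0,0,-0.02,0],
    [0,0,-0.04,0],
    [0.03,0,-0.07,0],
    [0.06,0,-0.1,0],
    [0.08,0,-0.13,0],
    [0.09,0,-0.14,0]
  ],
  "gripper": 0.04
}}

```text
time: 25.38
tcp_pos: [654.3, 132.0, 337.9]
tcp_rot: [-0.001, 0.973, -0.232, 0.004]
ft_force: [0.9, 0.7, 0.4]
finger_gap: 40.2
```

>>> {"fn": "apply_moves", "kwargs": {
  "deltas": [
    [0.03,0.03,0,0],
    [0.06,0.06,0,0],
    [0.08,0.09,0,0],
    [0.1,0.12,0,0],
    [0.11,0.14,0,0],
    [0.11,0.15,0,0],
    [0.11,0.15,0,0]
  ]
}}

```text
time: 25.97
tcp_pos: [680.2, -52.2, 332.2]
tcp_rot: [0.0, 0.973, -0.233, -0.001]
ft_force: [0.0, -0.2, 0.1]
finger_gap: 39.8
```

```bash
python3 -c "
from h import *
rel()
im,d=snap('side','s8');im2,d2=snap('top','t8')
a=cv2.imread('pics/s8.png');b=cv2.imread('pics/t8.png')
cv2.imwrite('pics/f8.png',np.hstack([cv2.resize(a[200:240,210:250],None,fx=10,fy=10,interpolation=cv2.INTER_CUBIC),cv2.resize(b[191:231,192:232],None,fx=10,fy=10,interpolation=cv2.INTER_CUBIC)]))
print('clip mid',proj('side',(550.7,183.5,184)))
for v in range(206,228): print(v,[int(round(dep('side',u,v,d[v,u])[2])) for u in range(215,242)])
"
```

```text
t 25.97 behind 222.12 lat(axle left of tool) -151.56 z 332.24 Fpush -0.1 Flat 0.2 Fz 0.1 th -26.91
clip mid [227.47295869 215.23292749]
206 [159, 158, 159, 159, 186, 197, 199, 198, 198, 196, 197, 194, 193, 192, 157, 158, 157, 157, 157, 157, 158, 158, 157, 158, 156, 159, 157]
207 [158, 155, 157, 158, 160, 192, 195, 195, 196, 193, 194, 193, 193, 191, 155, 156, 156, 157, 156, 156, 154, 155, 156, 156, 156, 158, 160]
208 [158, 157, 158, 157, 157, 190, 192, 194, 192, 191, 201, 722, 202, 202, 202, 200, 155, 156, 156, 156, 157, 156, 157, 157, 155, 156, 158]
209 [157, 158, 156, 158, 155, 185, 191, 189, 189, 198, 201, 200, 202, 203, 201, 202, 200, 155, 155, 155, 154, 154, 155, 156, 157, 156, 157]
210 [155, 156, 157, 159, 157, 156, 188, 186, 188, 722, 202, 200, 202, 202, 201, 201, 199, 195, 156, 154, 156, 154, 154, 154, 156, 154, 156]
211 [156, 157, 156, 157, 158, 155, 185, 185, 197, 201, 199, 201, 203, 201, 202, 202, 198, 196, 153, 153, 154, 153, 155, 157, 154, 154, 153]
212 [158, 155, 156, 156, 158, 153, 185, 185, 197, 200, 199, 201, 200, 201, 201, 199, 198, 195, 155, 156, 155, 155, 155, 153,
[... 1415 characters left out ...]

223 [155, 156, 154, 156, 171, 173, 175, 176, 174, 177, 176, 176, 175, 175, 176, 176, 178, 174, 176, 176, 175, 173, 163, 158, 156, 157, 155]
224 [156, 153, 153, 157, 157, 172, 173, 176, 175, 175, 175, 177, 176, 176, 177, 175, 175, 176, 177, 174, 174, 169, 161, 158, 156, 158, 154]
225 [154, 156, 157, 157, 157, 160, 173, 174, 174, 174, 176, 176, 175, 177, 722, 175, 175, 174, 173, 172, 167, 163, 159, 158, 155, 157, 155]
226 [154, 154, 155, 157, 159, 157, 163, 172, 173, 174, 176, 174, 174, 173, 177, 172, 172, 173, 171, 165, 165, 161, 157, 156, 160, 155, 155]
227 [156, 158, 159, 158, 158, 158, 159, 165, 165, 171, 171, 173, 170, 170, 171, 172, 168, 168, 165, 164, 161, 159, 157, 158, 156, 158, 157]
```

View pics/f8.png

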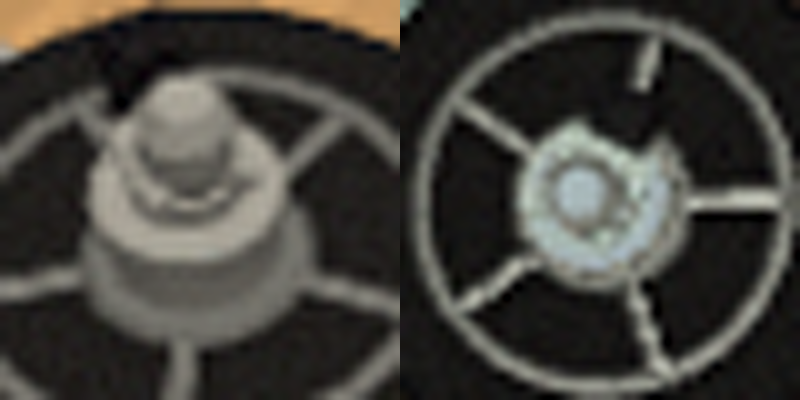

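View pics/s8.png

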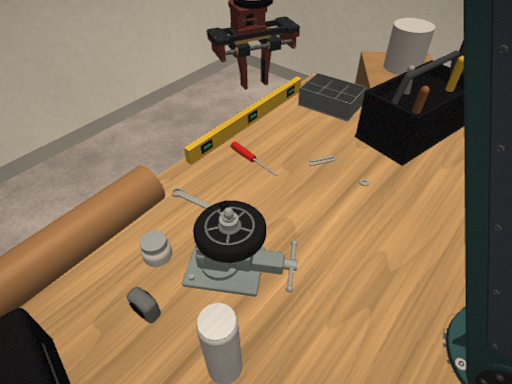

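Both leg tips are at the expected home pixels, about (225,220) and (235,218). The clip is level at a height of about 184–186 mm, the washer is flat, and the bystanders are unmoved. I'll hand in.

```bash
python3 -c "
from plant import *
print(finish_job())"
```

```text
the job is handed in; nothing more can be done
None
```

The washer is flat on the hub and the spring clip is snapped into the axle's groove. I handed the job in at about 26 s of the 72 s allowed.

- **Washer:** I centred it with two squeezes a quarter turn apart, then lowered it over the axle. It passed the head with no side force, and I felt the hub at about 4 N before letting go. In the depth image its top reads about 176 mm all round.
- **Clip:** I re-gripped it once, lower, for a firmer hold. At the groove it could only move about 2 mm up and down, blocked by the shoulder below and the head above. It gave way at about 9 N, pulled itself in, and the push rose again to about 7 N after 13 mm of travel.
- **Last checks:** The final side view puts both clip legs level at about 184–186 mm, with the tips where a fully home clip should have them. In the side view the small washer, pin, wrench, screwdriver, can, jar and tape look unmoved, and the gripper was clear of everything.
- **Disagreement:** The two cameras differed by about 2 to 4 mm in the horizontal plane. I averaged them and relied on touch for the final alignment. No check failed.

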